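# Restock and fasten the spice chest

## Robot

A 6-joint arm with a two-finger parallel gripper is mounted at the origin on the work surface. World frame = base frame: x ahead of the robot, y to its left, z up, the work surface at z = 0. Lengths are in m, angles in rad, forces in N, time in s.
With the tool pointing down it reaches from about 0.3 to 0.75 m from the base axis. Payload 8.5 kg.
Tool frame: the origin (TCP) lies midway between the tips of the shut fingers; the grasp point (between the pads) lies 19 mm behind it; z points along the fingers, y is the line along which they close (so a half turn about z gives the same grasp; the last joint's range is limited). The gripper opens to 85 mm and grips with 20 to 120 N. Pads are 22 mm wide; open, the fingers measure 114 mm over their backs; the gripper's body (76 mm by 85 mm) begins 54 mm behind the grasp point. The pads swing forward as they close: fully open they stand 13 mm farther back than shut.
Start: joints at [1.075, 0.381, 1.297, -0, 1.464, -0.215], TCP at [0.152, 0.528, 0.204] pointing down, gripper open.
Joint ranges: [-3.11, 3.11], [-0.89, 2.33], [0.22, 2.48], [-1.42, 4.56], [0.17, 2.85], [-2.88, 2.88]. Speed limits (rad/s): [2.39, 2.39, 3.14, 3.14, 3.14, 3.14].

## Interface

Orientations are given as a unit quaternion [w, x, y, z].
In Python, from station import r gives the robot as it stands.
- The arm moves only by the shell command python3 -m crank 'ROWS' [FORCE]. ROWS is JSON, a list of rows, each a list of 3 entries, a list of its own where there are three numbers: the closure, from 0 (fully open) to 1 (shut), then the shift along the tool's x, y, z in m, then the turn about the tool's z in degrees. A call has 1 to 12 rows; each row is the pose to reach, as a shift and turn from the pose commanded when the call began, along the tool's axes at that moment; what a row does not reach only later rows make up. A row lasts 1/8 s, in which the tool goes at most 62.5 mm and 10.7 degrees, less where a joint would pass 70% of its speed; a pose out of reach is approached as far as the arm can. A call with a gripper value outside its range is refused whole. The fingers move at their own pace and stop on an object; FORCE is the grip in N (left out, the last holds). Time passes only in rows, so rows that repeat a pose let the fingers close. It gives the time, the measured TCP pose, the force, the opening and the grip force at its end, in the units of the state.
- r.sense(): the state, without advancing time (a new reading comes with each control period).
- r.grab_frame(name): name is "side" or "top"; returns a dict with "color" (384x512x3 uint8, red, green, blue), "depth" (384x512 float32, m along the optical axis (not along the pixel's ray), 0 where there is no reading), "camera_matrix" (3x3 intrinsics, pixels), "rvec" (rotation vector, rad) and "tvec" (3), from world to camera coordinates, as OpenCV has them. Camera axes: x right, y down, z forward; pixel columns grow to the right and rows downward; lengths in m; the calibration is good to about 2 mm. A picture is of the moment at which its call begins.
- r.close_job(): hands the job in; it is judged then, once.
The state is a dict: "time_s": time; "joint_pos": joint angles; "qd": joint speeds; "joint_efforts": joint torques, N m; "ee_pos": TCP position; "tool_rot": TCP orientation; "ft_force": force on the tool from outside, world axes, zero at the start; "wrist_torque": the same for the moment, N m; "grip_width": opening from 0.0 (shut) to 1.0 (fully open); "finger_force": force on a finger pad.
Only numpy, scipy, OpenCV 4.12 (cv2) and the standard library are available. Lean on these libraries where they do the work, as an engineer would, in place of code of your own. Each camera call takes 0.05 s, during which the arm holds its last target. There are 200 camera calls.

## Task

Stand the loose spice vial upright in the empty well of the white spice chest, then lay the wooden panel flat and fully down in the recess at the top of the chest, first swinging aside any turnbutton that covers the recess. Finally turn both turnbuttons squarely across the ends of the panel so that it is locked in. Leave the pepper mill, the tumbler, the mug and the salt dish standing where they are.

Things in the scene. Friction and masses are not known exactly. Their poses are not given: they have to be found in the camera images.
- chest: white open-topped box fixed to the counter, in mm 130 (x) by 243 (y) by 124 high; origin at the centre of its underside. Recess in its top for the panel: 101 (x) by 171 (y), 10 deep; below it the opening is 86 by 156. Inside, three wooden well blocks in a row along y, 47 apart: two hold (fixed) vials like the loose one, one is empty
- seat (a point): centre of the recess's ledge, 114 above the counter, axes as the chest's; the panel's underside centre belongs here
- well_floor (a point): centre of the inner floor of the empty well, 14 above the counter, axes as the chest's. The well is a 32 by 32 square hole, 56 deep, in a light wooden block 46 by 46 by 60 high; which of the three places it has varies
- vial: the loose spice vial, a brown glass tube with a steel cap, a plain cylinder 26 in diameter and 100 tall, standing upright on the counter; origin at the centre of its underside, z along it to the cap; 50 to 100 g
- panel: flat wooden panel (the chest's lid), 96 (x) by 166 (y) by 9 thick, lying on the counter with its handle up; origin at the centre of its underside, z up. The handle is an upright steel bar at the centre of the top, 60 long along the panel's y, 12 wide, from 9 to 35 above the underside. The panel fits either way round; 140 to 280 g
- latch_a (a joint): turnbutton A, at one end of the rim, which end varies: pivot at chest y +103 or -103, x 0. Angle in rad from chest x, + anticlockwise from above, stops at +-1.62, stays where left. 0: bar along chest x, clear of the recess; past 0.3 either way it covers the recess and blocks the panel; +-1.57: square across, 15 mm over the panel's edge
- latch_a_grip (a point): centre of turnbutton A's grip fin, on the vertical pivot axis, 141 above the counter; x along the bar. Steel bar 64 long, 16 wide, pivot at its middle, at heights 126 to 132; upright fin on it 28 long along the bar, 10 wide, at heights 132 to 150
- latch_b (a joint): turnbutton B, at one end of the rim, which end varies: pivot at chest y +103 or -103, x 0. Angle in rad from chest x, + anticlockwise from above, stops at +-1.62, stays where left. 0: bar along chest x, clear of the recess; past 0.3 either way it covers the recess and blocks the panel; +-1.57: square across, 15 mm over the panel's edge
- latch_b_grip (a point): centre of turnbutton B's grip fin, on the vertical pivot axis, 141 above the counter; x along the bar. Steel bar 64 long, 16 wide, pivot at its middle, at heights 126 to 132; upright fin on it 28 long along the bar, 10 wide, at heights 132 to 150
- mill: bystander: dark wooden pepper mill, waisted, 50 in diameter at the foot, 138 tall, origin at the centre of its foot
- tumbler: bystander: blue ceramic tumbler, 60 in diameter, 85 tall, origin at the centre of its foot
- mug: bystander: white mug, 76 in diameter, 90 tall, handle on its own +y side, origin at the centre of its foot
- dish: bystander: small white salt dish, 56 in diameter, 45 tall, standing in front of the chest, origin at the centre of its foot

How it is judged:
On the way, in this order (a step that is already met when the one before it is completed fails the run):
1. the vial stands in the empty well (x of vial in the frame of well_floor between -0.009 and 0.009 m and y of vial in the frame of well_floor between -0.009 and 0.009 m and z of vial in the frame of well_floor between -0.006 and 0.006 m and angle between vial's own z axis and vertical below 0.2 rad), for 0.2 s.
2. the panel lies flat and fully down in the recess (x of panel in the frame of seat between -0.005 and 0.005 m and y of panel in the frame of seat between -0.005 and 0.005 m and z of panel in the frame of seat between -0.004 and 0.004 m and angle between panel's own z axis and vertical below 0.05 rad and angle between the y axis of panel and the y axis of seat, either way round below 0.1 rad), for 0.2 s.
At the end, for the whole second after the job is handed in: Vial upright in the empty well (foot within 9 mm of centre each way, 6 mm of the floor, tilt under 0.2 rad); panel in the recess (5 mm sideways, 4 mm height, tilt 0.05, yaw 0.1 rad); both turnbuttons beyond 1.3 rad, either way; vial and panel at rest (all of step 1 and all of step 2 and (value of joint latch_a above 1.3 rad or value of joint latch_a below -1.3 rad) and (value of joint latch_b above 1.3 rad or value of joint latch_b below -1.3 rad) and linear speed of each of vial, panel below 0.02 m/s); the robot touches nothing.
It fails at once if the mill is shifted more than 30 mm or tipped (distance of mill from where it was at the start of the episode above 0.03 m or angle between mill's own z axis and vertical above 0.35 rad).
It fails at once if the tumbler is shifted more than 30 mm or tipped (distance of tumbler from where it was at the start of the episode above 0.03 m or angle between tumbler's own z axis and vertical above 0.35 rad).
It fails at once if the mug is shifted more than 30 mm or tipped (distance of mug from where it was at the start of the episode above 0.03 m or angle between mug's own z axis and vertical above 0.35 rad).
It fails at once if the dish is shifted more than 30 mm or tipped (distance of dish from where it was at the start of the episode above 0.03 m or angle between dish's own z axis and vertical above 0.35 rad).
It also fails if it takes over 72 s, if anything falls off the work surface, if the arm or the gripper's body presses on something with over 40 N, if the wrist force passes 120 N, or if a joint passes its speed limit or range.

## Working session

There is one attempt and no reset: what is moved stays moved. The work goes in short steps, Python scripts to look and compute and a shell command to move; the robot and the scene stay as the last step left them, time stands still between calls to the robot, and variables do not carry over. Pictures are saved under pics/ and viewed, at most 10 in all, crops included, and the job is handed in when it is done.

```bash
mkdir -p pics; ls
python3 - <<'E'
from station import r
import cv2,numpy as np
s=r.sense();print(s)
for n in("top","side"):
    f=r.grab_frame(n);np.savez(f"pics/{n}0.npz",**f)
    cv2.imwrite(f"pics/{n}0.png",cv2.resize(f["color"][:,:,::-1],(768,576)))
    R=cv2.Rodrigues(np.array(f["rvec"],float))[0];print(n,f["camera_matrix"],-R.T@np.ravel(f["tvec"]),R[2])
E
```

```text
pics
{'time_s': 0.0, 'joint_pos': array([ 1.07474209e+00,  3.81229842e-01,  1.29827768e+00, -1.71677104e-05,
        1.46358008e+00, -2.15307648e-01]), 'qd': array([ 0.00052403, -0.00271228,  0.00138679, -0.00015495,  0.00029646,
       -0.00096904]), 'joint_efforts': array([ 5.57168623e-04, -4.48465490e+01, -2.31280750e+01, -1.47937794e-04,
        4.70163432e-03,  8.93474606e-06]), 'ee_pos': array([0.15223926, 0.52816433, 0.20348793]), 'tool_rot': array([-2.52292610e-04,  1.39911794e-01,  9.90163689e-01, -7.03662099e-04]), 'ft_force': array([-1.09519478, -0.06397456, -0.20572747]), 'wrist_torque': array([-0.0422667 ,  0.04675354,  0.00758029]), 'finger_force': 0.0, 'grip_width': 1.0055062192421897}
top [[369.55889345   0.         258.54848171]
 [  0.         369.55889345 195.87294871]
 [  0.           0.           1.        ]] [ 0.45144952 -0.05406994  0.8975213 ] [ 0.16957651 -0.00795082 -0.98548495]
side [[426.91227939   0.         253.99236523]
 [  0.         426.91227939 195.39797225]
 [  0.           0.           1.        ]] [ 0.30565537 -0.90668406  0.70702817] [ 0.25530767  0.77877525 -0.57299835]
```

View pics/top0.png

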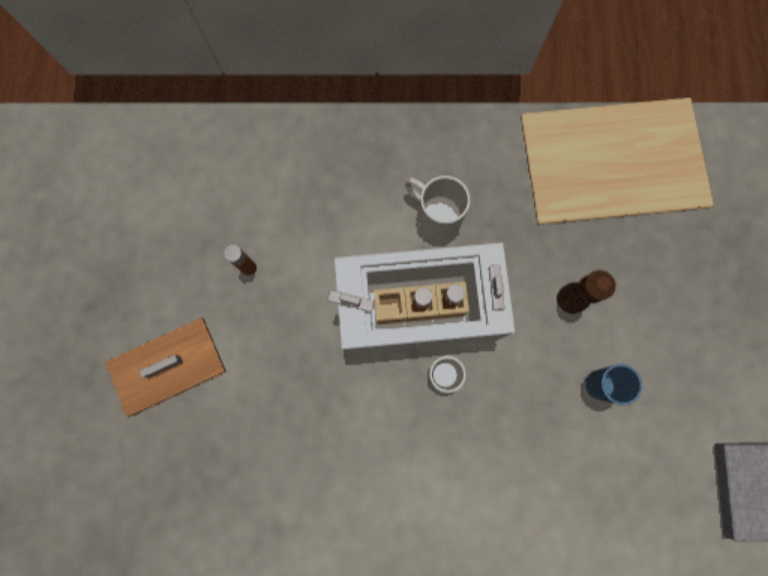

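View pics/side0.png

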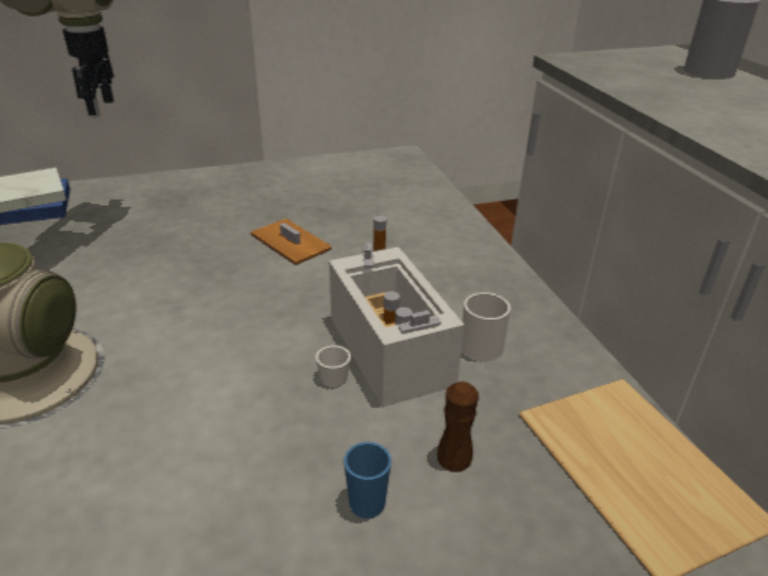

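The top view (up is +x, left is +y) shows the vial cap at about (233,253) and the panel at (165,367). The chest is at about (425,295). Its empty well is at the left (+y) end, and the left turnbutton at (350,301) lies across the recess. The right one at (497,288) is clear.

```bash
cat > h.py <<'E'
import cv2,numpy as np
def cloud(f):
    K=f["camera_matrix"];R=cv2.Rodrigues(np.array(f["rvec"],float))[0];t=np.ravel(f["tvec"])
    d=f["depth"];v,u=np.indices(d.shape)
    c=np.stack([(u-K[0,2])/K[0,0]*d,(v-K[1,2])/K[1,1]*d,d],-1)
    P=(c-t)@R;P[d<=0]=np.nan
    return P
def rect(P,m):
    p=P[m][:,:2].astype(np.float32)
    (c,s,a)=cv2.minAreaRect(p*1000);b=cv2.boxPoints((c,s,a))
    e=max((b[1]-b[0],b[2]-b[1]),key=np.linalg.norm)
    return dict(n=len(p),c=np.round(c,1),s=np.round(s,1),long_deg=round(float(np.degrees(np.arctan2(e[1],e[0])))%180,1),mean=np.round(p.mean(0)*1000,1),z=np.round(np.median(P[m][:,2])*1000,1))
def region(P,x0,x1,y0,y1,z0,z1):
    with np.errstate(invalid='ignore'):
        return (P[...,0]>x0)&(P[...,0]<x1)&(P[...,1]>y0)&(P[...,1]<y1)&(P[...,2]>z0)&(P[...,2]<z1)
def plane(f,u,v,z):
    K=f["camera_matrix"];R=cv2.Rodrigues(np.array(f["rvec"],float))[0];t=np.ravel(f["tvec"])
    o=-R.T@t;d=R.T@np.linalg.solve(K,np.array([u,v,1.]));return o+d*(z-o[2])/d[2]
E
python3 - <<'E'
import numpy as np,cv2;from h import *
for n in("top","side"):
    f=np.load(f"pics/{n}0.npz");P=cloud(f)
    if n=="top":
        for k,(u,v) in dict(vial=(233,253),panel=(185,380),handle=(160,367),rimL=(352,330),rimR=(485,250),latL=(350,300),latR=(497,290),mug=(445,200),mill=(600,285),tum=(620,385),dish=(447,375)).items():
            print(k,np.round(P[int(v/1.5),int(u/1.5)]*1000))
    g=region(P,0.2,0.8,-.4,.6,-.02,.008);print("counter z",np.nanmedian(P[g][:,2]),np.nanstd(P[g][:,2]))
    m=region(P,.3,.7,-.25,.2,.119,.1255);print(n,"rim",rect(P,m))
    hs=cv2.cvtColor(f["color"],cv2.COLOR_RGB2HSV);
    m=region(P,.2,.65,.2,.6,.005,.014);print("panel",rect(P,m))
    m=region(P,.2,.65,.2,.6,.028,.04);print("handle",rect(P,m))
    m=region(P,.4,.65,.1,.35,.09,.11);print("vial",rect(P,m))
    for s,(a,b) in dict(L=(-.02,.11),R=(-.25,-.1)).items():
        m=region(P,.36,.6,a,b,.128,.136);print("bar",s,m.sum() and rect(P,m))
        m=region(P,.36,.6,a,b,.143,.156);print("fin",s,m.sum() and rect(P,m))
E
```

```text
vial [652. 168. 101.]
panel [468. 261.   8.]
handle [489. 292.  35.]
rimL [533.  -9. 125.]
rimR [ 649. -200.  123.]
latL [572.  -8. 147.]
latR [ 585. -209.  150.]
mug [ 766. -157.    6.]
mill [ 593. -357.  139.]
tum [ 457. -420.   27.]
dish [ 473. -155.    4.]
counter z 0.0009496811178600749 0.001722490342611763
top rim {'n': 1940, 'c': array([ 584.5, -110.4]), 's': array([130.5, 243.8]), 'long_deg': 95.1, 'mean': array([ 584.5, -104.5], dtype=float32), 'z': np.float64(124.3)}
panel {'n': 2744, 'c': array([418.8, 362.5]), 's': array([443.8, 330.1]), 'long_deg': 2.7, 'mean': array([486.2, 295.6], dtype=float32), 'z': np.float64(9.6)}
handle {'n': 149, 'c': array([490.9, 293.2]), 's': array([12.4, 59.6]), 'long_deg': 115.5, 'mean': array([490.7, 292.7], dtype=float32), 'z': np.float64(35.3)}
vial {'n': 52, 'c': array([644.7, 168.2]), 's': array([22.3, 10.3]), 'long_deg': 89.8, 'mean': array([645. , 167.8], dtype=float32), 'z': np.float64(100.1)}
bar L {'n': 88, 'c': array([576.5,   2.6]), 's': array([31.8, 40.3]), 'long_deg': 98.6, 'mean': array([577.2,   7.5], dtype=float32), 'z': np.
[... 1146 characters left out ...]
44.3, 166.5], dtype=float32), 'z': np.float64(97.0)}
bar L {'n': 26, 'c': array([ 5.753e+02, -2.000e-01]), 's': array([41.3, 13.1]), 'long_deg': 73.3, 'mean': array([573.6,  -5.4], dtype=float32), 'z': np.float64(131.5)}
fin L {'n': 23, 'c': array([572.7,  -9.1]), 's': array([23. ,  7.7]), 'long_deg': 73.8, 'mean': array([572.3,  -9.8], dtype=float32), 'z': np.float64(148.6)}
bar R {'n': 80, 'c': array([ 579.8, -213.5]), 's': array([38.2, 17.8]), 'long_deg': 1.3, 'mean': array([ 577.4, -215.9], dtype=float32), 'z': np.float64(131.0)}
fin R {'n': 46, 'c': array([ 589.2, -213.8]), 's': array([21.5, 12.6]), 'long_deg': 5.5, 'mean': array([ 588.7, -214.2], dtype=float32), 'z': np.float64(148.2)}
```

```bash
cat >> h.py <<'E'
def go(s,x,y,z,yaw):  # mm, deg: yaw of tool y in world (mod 180) -> shift in tool axes m, turn deg
    from scipy.spatial.transform import Rotation as Ro
    w=s["tool_rot"];M=Ro.from_quat([w[1],w[2],w[3],w[0]]).as_matrix()
    sh=M.T@(np.array([x,y,z])/1000-s["ee_pos"]);cur=np.degrees(np.arctan2(M[1,1],M[0,1]))
    print("tcp",np.round(s["ee_pos"]*1000,1),"yaw",round(cur,1),"q1,q6",np.round(np.degrees(s["joint_pos"][[0,5]])),"F",np.round(s["ft_force"],1),"g",round(s["grip_width"]*85,1),"t",s["time_s"])
    print("-> shift",np.round(sh,4),"turn",round(-(yaw-cur),1))
E
python3 - <<'E'
import numpy as np;from h import *;from station import r
f=np.load("pics/top0.npz");P=cloud(f)
print("vial",rect(P,region(P,.6,.7,.1,.25,.095,.107)))
f2=np.load("pics/side0.npz");P2=cloud(f2)
print("vial side",rect(P2,region(P2,.6,.7,.1,.25,.093,.105)))
u=region(P,.5,.65,-.15,-.02,.06,.08);print("blocks",rect(P,u))
go(r.sense(),574.8,-7,200,-13)
E
```

```text
vial {'n': 106, 'c': array([652.2, 169.4]), 's': array([24.8, 23.3]), 'long_deg': 45.2, 'mean': array([651.8, 168.8], dtype=float32), 'z': np.float64(100.5)}
vial side {'n': 40, 'c': array([649.7, 166.9]), 's': array([25.8, 20.9]), 'long_deg': 73.3, 'mean': array([649.6, 166.8], dtype=float32), 'z': np.float64(98.5)}
blocks {'n': 724, 'c': array([571.5, -86.5]), 's': array([108.9, 135.8]), 'long_deg': 95.1, 'mean': array([583.8, -95.2], dtype=float32), 'z': np.float64(70.5)}
tcp [152.3 528.2 203.6] yaw 73.9 q1,q6 [ 62. -12.] F [-1.5 -0.3 -0. ] g 85.0 t 0.1
-> shift [-0.5543 -0.3971  0.0039] turn 86.9
```

```bash
python3 -m crank '[[0.4,[-0.554,-0.397,0.004],87],[0.4,[-0.554,-0.397,0.004],87],[0.4,[-0.554,-0.397,0.004],87],[0.4,[-0.554,-0.397,0.004],87],[0.4,[-0.554,-0.397,0.004],87],[0.4,[-0.554,-0.397,0.004],87],[0.4,[-0.554,-0.397,0.004],87],[0.4,[-0.554,-0.397,0.004],87],[0.4,[-0.554,-0.397,0.004],87],[0.4,[-0.554,-0.397,0.004],87],[0.4,[-0.554,-0.397,0.004],87],[0.4,[-0.554,-0.397,0.004],87]]' 20
python3 -c "
from h import *;from station import r
go(r.sense(),574.8,-7,138,-13)"
```

```text
time_s: 1.6
ee_pos: [0.576, -0.0096, 0.1987]
tool_rot: [-0.0, 0.784, 0.62, -0.001]
ft_force: [-0.9, 1.0, -0.3]
grip_width: 0.597
finger_force: 0.0
tcp [576.   -9.6 198.7] yaw -13.3 q1,q6 [-13.   1.] F [-0.9  1.  -0.3] g 50.8 t 1.6
-> shift [ 0.0023 -0.0017  0.0607] turn -0.3
```

```bash
python3 -m crank '[[0.4,[0,0,0.03],0],[0.4,[0,0,0.061],0],[0.4,[0,0,0.061],0],[1,[0,0,0.061],0],[1,[0,0,0.061],0],[1,[0,0,0.061],0],[1,[0,0,0.061],0]]' 20
python3 -c "
from h import *;from station import r
go(r.sense(),574.8,-7,138,-13)"
```

```text
time_s: 2.48
ee_pos: [0.5748, -0.0066, 0.1395]
tool_rot: [0.0, 0.783, 0.622, 0.0]
ft_force: [0.1, 0.1, 0.5]
grip_width: 0.001
finger_force: 0.0
tcp [574.8  -6.6 139.5] yaw -13.1 q1,q6 [-12.   1.] F [0.1 0.1 0.5] g 0.1 t 2.475
-> shift [-0.0004  0.0001  0.0015] turn -0.1
```

Run:
```python
from station import r
import cv2,numpy as np
a=[]
for n,(x,y) in dict(top=(250,180),side=(260,180)).items():
    f=r.grab_frame(n);np.savez(f"pics/{n}1.npz",**f)
    a.append(cv2.resize(f["color"][y-80:y+80,x-80:x+80,::-1],(400,400),interpolation=cv2.INTER_CUBIC))
cv2.imwrite("pics/c1.png",np.hstack(a))
```

```text
(no output)
```

View pics/c1.png

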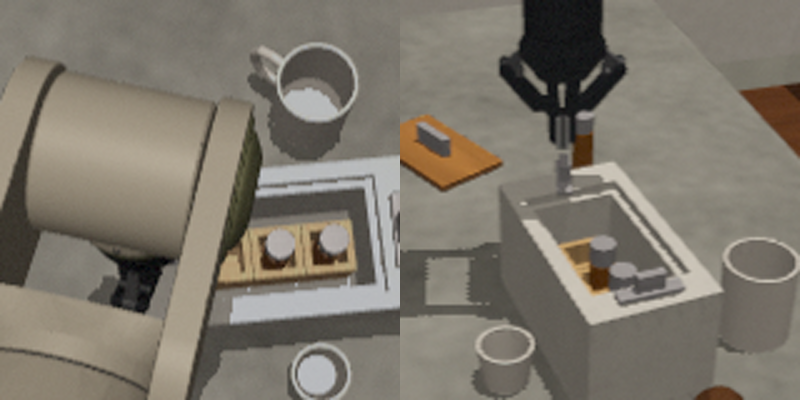

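The side crop shows the shut fingers (563,120–170) in line with the fin, with grey down to the bar at about (565,190). I'll read heights from depth.

Run:
```python
from h import *
f=np.load("pics/side1.npz");P=cloud(f)
# crop col 163 -> u=180+163*.4
for v in range(145,182,3):
    print(v,[ (u,*np.round(P[v,u]*1000).astype(int),*f["color"][v,u]) for u in (242,245,248)] if not np.isnan(P[v,242:249]).any() else None)
```

```text
145 [(242, np.int64(564), np.int64(-18), np.int64(210), np.uint8(17), np.uint8(17), np.uint8(17)), (245, np.int64(572), np.int64(-14), np.int64(206), np.uint8(28), np.uint8(27), np.uint8(28)), (248, np.int64(578), np.int64(-19), np.int64(208), np.uint8(23), np.uint8(23), np.uint8(23))]
148 [(242, np.int64(566), np.int64(-11), np.int64(197), np.uint8(67), np.uint8(65), np.uint8(64)), (245, np.int64(572), np.int64(-16), np.int64(199), np.uint8(54), np.uint8(53), np.uint8(51)), (248, np.int64(580), np.int64(-15), np.int64(198), np.uint8(30), np.uint8(29), np.uint8(29))]
151 [(242, np.int64(565), np.int64(-14), np.int64(191), np.uint8(66), np.uint8(66), np.uint8(63)), (245, np.int64(572), np.int64(-14), np.int64(190), np.uint8(55), np.uint8(53), np.uint8(50)), (248, np.int64(581), np.int64(-13), np.int64(188), np.uint8(29), np.uint8(33), np.uint8(30))]
154 [(242, np.int64(565), np.int64(-14), np.int64(182), np.uint8(68), np.uint8(67), np.uint8(64)), (245, np.int64(571), np.int64(-19), np.int64(184), np.uint8(54), np.uint8(54), np.uint8(51)), (248, np.int64(580), np.int64(-14), np.int64(1
[... 1964 characters left out ...]
), np.uint8(93)), (248, np.int64(577), np.int64(-27), np.int64(126), np.uint8(160), np.uint8(154), np.uint8(149))]
178 [(242, np.int64(560), np.int64(-29), np.int64(121), np.uint8(103), np.uint8(99), np.uint8(90)), (245, np.int64(569), np.int64(-26), np.int64(118), np.uint8(97), np.uint8(92), np.uint8(85)), (248, np.int64(577), np.int64(-27), np.int64(117), np.uint8(121), np.uint8(116), np.uint8(107))]
181 [(242, np.int64(560), np.int64(-31), np.int64(114), np.uint8(130), np.uint8(125), np.uint8(115)), (245, np.int64(567), np.int64(-35), np.int64(115), np.uint8(117), np.uint8(113), np.uint8(103)), (248, np.int64(576), np.int64(-31), np.int64(111), np.uint8(115), np.uint8(111), np.uint8(99))]
```

```bash
python3 - <<'E'
from h import *
f=np.load("pics/side0.npz");P=cloud(f)
m=region(P,.05,.25,.4,.65,.05,.5);z=P[m];o=np.argsort(z[:,2])[:8];print("start tips",np.round(z[o]*1000))
f=np.load("pics/side1.npz");P=cloud(f)
m=region(P,.54,.62,-.06,.04,.153,.26);z=P[m];o=np.argsort(z[:,2])[:12];print("now tips",np.round(z[o]*1000))
for a,b in((.16,.17),(.17,.18),(.18,.19),(.19,.2)):
    q=P[region(P,.54,.62,-.06,.04,a,b)];print(a,len(q),np.round(np.median(q,0)*1000),np.round(q.min(0)*1000),np.round(q.max(0)*1000))
E
python3 -c "
from station import r
s=r.sense();print(s['joint_pos'],s['ee_pos'])"
```

```text
start tips [[165. 573. 243.]
 [168. 571. 243.]
 [159. 572. 243.]
 [136. 481. 244.]
 [133. 482. 244.]
 [162. 568. 245.]
 [139. 477. 245.]
 [156. 568. 245.]]
now tips [[568. -12. 167.]
 [565. -13. 168.]
 [574. -17. 168.]
 [572. -16. 168.]
 [569. -18. 170.]
 [572. -16. 171.]
 [565. -14. 171.]
 [569. -16. 171.]
 [566. -17. 172.]
 [573. -19. 173.]
 [560. -12. 173.]
 [570. -15. 173.]]
0.16 5 [569. -16. 168.] [565. -18. 167.] [574. -12. 170.]
0.17 31 [569. -14. 176.] [558. -20. 171.] [583.  -8. 180.]
0.18 42 [570. -15. 185.] [558. -20. 180.] [583.  -9. 190.]
0.19 36 [568. -14. 196.] [557. -19. 190.] [582.  -8. 199.]
[-2.17302033e-01  4.76390821e-01  1.33436883e+00 -2.42860898e-05
  1.33062162e+00  1.11850268e-02] [ 0.57472898 -0.00657044  0.13927474]
```

The fingertips really sit about 28 mm above the reported TCP. This agrees with the start picture, where they were also about 27 mm high. I'll allow for it, reopen and go lower.

```bash
python3 -m crank '[[0.4,[0,0,0],0],[0.4,[0,0,0],0],[0.4,[0,0,0],0],[0.4,[0,0,0.015],0],[0.4,[0,0,0.029],0],[0.4,[0,0,0.029],0],[1,[0,0,0.029],0],[1,[0,0,0.029],0],[1,[0,0,0.029],0],[1,[0,0,0.029],0]]' 25
python3 -c "
from h import *;from station import r
go(r.sense(),574.8,-7,110,-85)"
```

```text
time_s: 3.82
ee_pos: [0.5766, -0.0068, 0.1108]
tool_rot: [0.002, 0.783, 0.622, 0.002]
ft_force: [7.1, -0.1, -2.4]
grip_width: 0.108
finger_force: 30.9
tcp [576.6  -6.8 110.8] yaw -13.1 q1,q6 [-12.   1.] F [ 7.1 -0.1 -2.4] g 9.2 t 3.825
-> shift [-0.0006 -0.0018  0.0008] turn 71.9
```

```bash
python3 -m crank '[[1,[0,0.002,0],0],[1,[0,0.002,0],10],[1,[0,0.002,0],20],[1,[0,0.002,0],30],[1,[0,0.002,0],40],[1,[0,0.002,0],50],[1,[0,0.002,0],60],[1,[0,0.002,0],72],[1,[0,0.002,0],72],[1,[0,0.002,0],72]]' 25
python3 -c "
from h import *;from station import r
go(r.sense(),574.8,-7,110,-85)"
```

```text
time_s: 5.08
ee_pos: [0.5767, -0.0067, 0.1107]
tool_rot: [-0.0, 0.999, 0.045, 0.0]
ft_force: [-1.4, 2.0, 6.6]
grip_width: 0.109
finger_force: 32.0
tcp [576.7  -6.7 110.7] yaw -84.9 q1,q6 [-12.  72.] F [-1.4  2.   6.6] g 9.3 t 5.075
-> shift [-0.002   0.0001  0.0007] turn 0.1
```

```bash
python3 -m crank '[[0.4,[0,0,0],0],[0.4,[0,0,0],0],[0.4,[0,0,0],0],[0.3,[0,0,-0.05],0],[0.3,[0,0,-0.08],0],[0.3,[0,0,-0.08],0]]' 30
python3 -c "
from h import *;from station import r
go(r.sense(),653.5,169.3,170,5)"
```

```text
time_s: 5.82
ee_pos: [0.5776, -0.0072, 0.1923]
tool_rot: [0.001, 0.999, 0.043, 0.002]
ft_force: [-0.2, -0.1, -0.9]
grip_width: 0.701
finger_force: 0.0
tcp [577.6  -7.2 192.3] yaw -85.1 q1,q6 [-12.  73.] F [-0.2 -0.1 -0.9] g 59.5 t 5.825
-> shift [ 0.0908 -0.1693  0.0225] turn -90.1
```

```bash
python3 -m crank '[[0.3,[0.0915,-0.1693,0],-90],[0.3,[0.0915,-0.1693,0],-90],[0.3,[0.0915,-0.1693,0],-90],[0.3,[0.0915,-0.1693,0],-90],[0.3,[0.0915,-0.1693,0],-90],[0.3,[0.0915,-0.1693,0],-90],[0.3,[0.0915,-0.1693,0],-90],[0.3,[0.0915,-0.1693,0],-90],[0.3,[0.0915,-0.1693,0],-90],[0.3,[0.0915,-0.1693,0],-90],[0.3,[0.0915,-0.1693,0],-90]]' 30
python3 -c "
from h import *;from station import r
go(r.sense(),653.5,169.3,36,5)"
```

```text
time_s: 7.2
ee_pos: [0.6532, 0.1695, 0.1894]
tool_rot: [-0.0, 0.677, 0.736, -0.0]
ft_force: [-0.2, 0.7, -0.1]
grip_width: 0.7
finger_force: 0.0
tcp [653.2 169.5 189.4] yaw 4.8 q1,q6 [ 5. -0.] F [-0.2  0.7 -0.1] g 59.5 t 7.2
-> shift [-0.0002  0.0005  0.1534] turn -0.2
```

```bash
python3 -m crank '[[0.3,[0,0,0.05],0],[0.3,[0,0,0.1],0],[0.3,[0,0,0.153],0],[0.3,[0,0,0.153],0],[0.3,[0,0,0.153],0],[1,[0,0,0.153],0],[1,[0,0,0.153],0],[1,[0,0,0.153],0]]' 30
python3 -c "
from h import *;from station import r
go(r.sense(),653.5,169.3,36,5)"
```

```text
time_s: 8.2
ee_pos: [0.654, 0.1696, 0.039]
tool_rot: [0.001, 0.676, 0.737, 0.001]
ft_force: [-0.3, -0.6, 6.2]
grip_width: 0.291
finger_force: 29.4
tcp [654.  169.6  39. ] yaw 4.9 q1,q6 [ 5. -0.] F [-0.3 -0.6  6.2] g 24.8 t 8.2
-> shift [-0.0003 -0.0005  0.003 ] turn -0.1
```

```bash
python3 -m crank '[[1,[0,0,-0.05],0],[1,[0,0,-0.1],0],[1,[0,0,-0.15],0],[1,[0,0,-0.178],0],[1,[0,0,-0.178],0]]' 30
python3 -c "
from h import *;from station import r
go(r.sense(),581.7,-62.5,215,5)"
```

```text
time_s: 8.82
ee_pos: [0.654, 0.1696, 0.2179]
tool_rot: [0.002, 0.676, 0.737, 0.002]
ft_force: [-0.1, -0.1, -1.3]
grip_width: 0.294
finger_force: 29.7
tcp [654.  169.6 217.9] yaw 4.9 q1,q6 [ 5. -0.] F [-0.1 -0.1 -1.3] g 25.0 t 8.825
-> shift [-0.2251 -0.0919  0.0024] turn -0.1
```

```bash
python3 -m crank '[[1,[-0.055,-0.0225,0],0],[1,[-0.11,-0.045,0],0],[1,[-0.165,-0.067,0],0],[1,[-0.2251,-0.0917,0],0],[1,[-0.2251,-0.0917,0],0],[1,[-0.2251,-0.0917,0],0],[1,[-0.2251,-0.0917,0],0]]' 30
python3 - <<'E'
from h import *;from station import r
go(r.sense(),581.7,-62.5,118,5)
f=r.grab_frame("side");np.savez("pics/s2.npz",**f);P=cloud(f)
print("rim",rect(P,region(P,.3,.7,-.25,.2,.119,.1255)))
for a,b in((.18,.2),(.2,.22),(.22,.24)):
    m=region(P,.54,.63,-.1,-.02,a,b);h=cv2.cvtColor(f["color"],cv2.COLOR_RGB2HSV)[...,1]
    print(a,m.sum(),rect(P,m&(h>90)) if (m&(h>90)).sum()>5 else 0)
c=cv2.resize(f["color"][60:260,150:350,::-1],(600,600),interpolation=cv2.INTER_CUBIC);cv2.imwrite("pics/c2.png",c)
E
```

```text
time_s: 9.7
ee_pos: [0.5814, -0.0613, 0.2146]
tool_rot: [-0.0, 0.676, 0.737, -0.0]
ft_force: [-0.4, 0.3, -0.7]
grip_width: 0.298
finger_force: 29.9
tcp [581.4 -61.3 214.6] yaw 5.0 q1,q6 [-18. -23.] F [-0.4  0.3 -0.7] g 25.3 t 9.7
-> shift [-0.0013  0.0003  0.0966] turn 0.0
rim {'n': 1356, 'c': array([ 583.2, -109.5]), 's': array([132.1, 247.4]), 'long_deg': 95.1, 'mean': array([ 581.9, -129.5], dtype=float32), 'z': np.float64(123.1)}
0.18 80 {'n': 72, 'c': array([578.6, -69.8]), 's': array([24. , 10.6]), 'long_deg': 2.3, 'mean': array([576.3, -71. ], dtype=float32), 'z': np.float64(189.8)}
0.2 81 {'n': 74, 'c': array([577.1, -69.9]), 's': array([10.2, 22. ]), 'long_deg': 169.9, 'mean': array([576.4, -70.7], dtype=float32), 'z': np.float64(210.3)}
0.22 80 {'n': 74, 'c': array([576.5, -71.2]), 's': array([10.5, 21.6]), 'long_deg': 171.0, 'mean': array([576. , -70.5], dtype=float32), 'z': np.float64(229.6)}
```

View pics/c2.png

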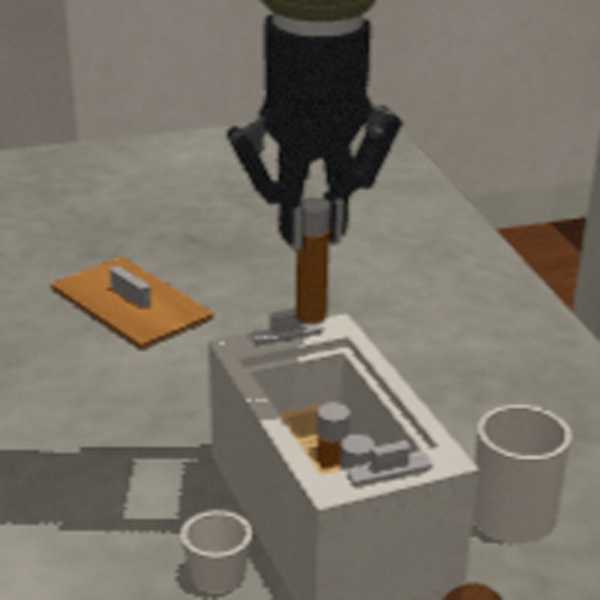

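The vial is held upright (313,260), and both turnbuttons are clear. Next I fit the vial's axis in the same view as the chest rim.

Run:
```python
from h import *;from scipy.optimize import least_squares
f=np.load("pics/s2.npz");P=cloud(f);h=cv2.cvtColor(f["color"],cv2.COLOR_RGB2HSV)[...,1]
for a,b in((.18,.2),(.2,.22),(.22,.24),(.18,.24)):
    p=P[region(P,.54,.63,-.1,-.02,a,b)&(h>90)][:,:2]*1000
    s=least_squares(lambda c:np.hypot(*(p-c).T)-13,[578,-60],loss="soft_l1");print(np.round(s.x,1))
b=region(P,.5,.65,-.22,.0,.062,.078)
# rim edges along chest axes
m=region(P,.3,.7,-.25,.05,.119,.1255);q=P[m][:,:2]*1000;t=np.radians(5.1)
print(np.percentile(q@[np.cos(t),np.sin(t)],[1,99]),np.percentile(q@[-np.sin(t),np.cos(t)],[0.3,99.7]))
```

```text
[578.2 -60.6]
[578.8 -60.1]
[578.5 -59.9]
[578.5 -60.2]
[505.8121887  635.68433428] [-283.93685028  -40.42786586]
```

```bash
python3 -m crank '[[1,[-0.001,0,0.0],0],[1,[-0.001,0,0.05],0],[1,[-0.001,0,0.09],0],[1,[-0.001,0,0.11],0],[1,[-0.001,0,0.125],0],[1,[-0.001,0,0.125],0]]' 30
python3 -c "
from h import *;from station import r
go(r.sense(),581.7,-63.5,53,5)"
```

```text
time_s: 10.5
ee_pos: [0.5811, -0.0633, 0.0895]
tool_rot: [-0.001, 0.676, 0.737, -0.0]
ft_force: [-0.1, -0.7, 0.2]
grip_width: 0.294
finger_force: 29.9
tcp [581.1 -63.3  89.5] yaw 4.9 q1,q6 [-18. -23.] F [-0.1 -0.7  0.2] g 25.0 t 10.5
-> shift [-0.0003  0.0006  0.0365] turn -0.1
```

```bash
python3 -m crank '[[1,[0,0,0.015],0],[1,[0,0,0.03],0],[1,[0,0,0.036],0],[1,[0,0,0.036],0],[1,[0,0,0.036],0]]' 30
python3 -c "
from h import *;from station import r
go(r.sense(),581.7,-63.5,53,5)"
```

```text
time_s: 11.12
ee_pos: [0.5814, -0.0636, 0.0542]
tool_rot: [0.0, 0.676, 0.737, 0.0]
ft_force: [-0.5, 0.0, 0.1]
grip_width: 0.291
finger_force: 29.9
tcp [581.4 -63.6  54.2] yaw 4.9 q1,q6 [-18. -23.] F [-0.5  0.   0.1] g 24.7 t 11.125
-> shift [0.0001 0.0003 0.0012] turn -0.1
```

```bash
python3 -m crank '[[1,[0,0,0.001],0],[0.56,[0,0,0.001],0],[0.56,[0,0,0.001],0],[0.56,[0,0,0.001],0],[0.56,[0,0,-0.04],0],[0.56,[0,0,-0.09],0],[0.56,[0,0,-0.14],0],[0.56,[0,0,-0.16],0],[0.56,[0,0,-0.16],0]]' 30
python3 - <<'E'
from h import *;from station import r
f=r.grab_frame("side");P=cloud(f);print("caps",rect(P,region(P,.55,.61,-.095,-.03,.1,.118)))
print("handle",rect(P,region(P,.2,.65,.2,.6,.028,.04)))
go(r.sense(),493,293.5,160,25.3)
E
```

```text
time_s: 12.25
ee_pos: [0.5818, -0.0637, 0.2154]
tool_rot: [0.001, 0.676, 0.737, 0.001]
ft_force: [-0.3, -0.3, -0.0]
grip_width: 0.44
finger_force: 0.0
caps {'n': 165, 'c': array([577.9, -54. ]), 's': array([47.9, 54.8]), 'long_deg': 179.9, 'mean': array([574.7, -51.4], dtype=float32), 'z': np.float64(110.5)}
handle {'n': 53, 'c': array([488.3, 292.4]), 's': array([14.2, 60.1]), 'long_deg': 117.5, 'mean': array([487.6, 291.3], dtype=float32), 'z': np.float64(33.3)}
tcp [581.2 -63.5 213.8] yaw 4.9 q1,q6 [-18. -23.] F [-0.3 -0.2 -0. ] g 37.5 t 12.3
-> shift [ 0.3633 -0.0573  0.0538] turn -20.4
```

```bash
python3 -m crank '[[0.5,[0.3635,-0.0573,0],-20.4],[0.5,[0.3635,-0.0573,0],-20.4],[0.5,[0.3635,-0.0573,0],-20.4],[0.5,[0.3635,-0.0573,0],-20.4],[0.5,[0.3635,-0.0573,0],-20.4],[0.5,[0.3635,-0.0573,0.05],-20.4],[0.5,[0.3635,-0.0573,0.1],-20.4],[0.5,[0.3635,-0.0573,0.1],-20.4],[0.5,[0.3635,-0.0573,0.1],-20.4]]' 60
python3 - <<'E'
from h import *;from station import r
go(r.sense(),492.8,293.5,-15,25.4)
f=r.grab_frame("top");P=cloud(f)
print("rim",rect(P,region(P,.5,.7,-.26,.04,.119,.1255)))
print("vial",rect(P,region(P,.55,.61,-.095,-.03,.108,.1185)))
for s,(a,b) in dict(L=(-.03,.03),R=(-.25,-.18)).items(): print("fin",s,rect(P,region(P,.54,.65,a,b,.143,.156)))
print("handle",rect(P,region(P,.44,.54,.24,.34,.03,.04)))
c=cv2.resize(f["color"][120:280,60:360,::-1],(800,427),interpolation=cv2.INTER_CUBIC);cv2.imwrite("pics/c3.png",c)
E
```

```text
time_s: 13.42
ee_pos: [0.494, 0.2933, 0.1154]
tool_rot: [0.0, 0.535, 0.845, 0.001]
ft_force: [1.7, 0.2, 0.1]
grip_width: 0.5
finger_force: 0.0
tcp [494.  293.3 115.4] yaw 25.3 q1,q6 [19. -6.] F [1.7 0.2 0.1] g 42.5 t 13.425
-> shift [ 0.0007 -0.0012  0.1304] turn -0.1
rim {'n': 1864, 'c': array([ 584.5, -110.2]), 's': array([130.5, 243.1]), 'long_deg': 95.2, 'mean': array([ 583.6, -107.2], dtype=float32), 'z': np.float64(124.3)}
vial {'n': 136, 'c': array([570.7, -53.8]), 's': array([45.3, 39.3]), 'long_deg': 89.8, 'mean': array([576.5, -58. ], dtype=float32), 'z': np.float64(114.8)}
fin L {'n': 68, 'c': array([574.9,  -7.7]), 's': array([27.3,  8.4]), 'long_deg': 0.8, 'mean': array([574.8,  -7.7], dtype=float32), 'z': np.float64(150.8)}
fin R {'n': 76, 'c': array([ 593. , -212.4]), 's': array([27.3, 10.7]), 'long_deg': 5.2, 'mean': array([ 592.7, -211.9], dtype=float32), 'z': np.float64(150.5)}
handle {'n': 146, 'c': array([491. , 293.9]), 's': array([13. , 59.6]), 'long_deg': 114.7, 'mean': array([490.7, 292.7], dtype=float32), 'z': np.float64(35.4)}
```

View pics/c3.png

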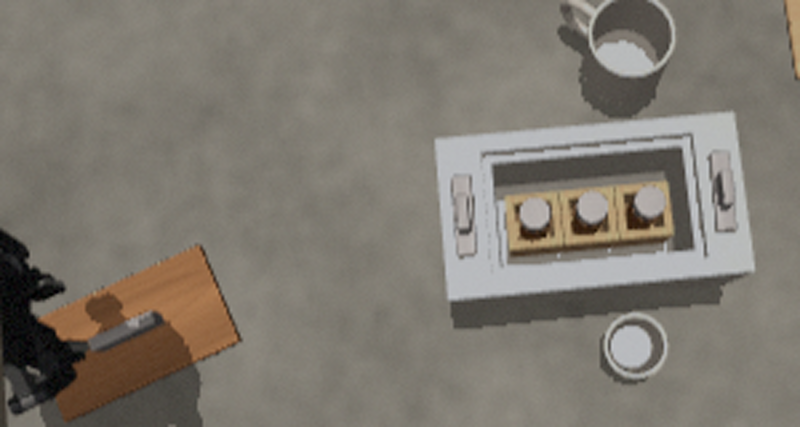

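The vial stands in the left well like its neighbours (535,213), and both turnbuttons are clear. Next I lower onto the handle.

```bash
python3 -m crank '[[0.5,[0,0,0.05],0],[0.5,[0,0,0.1],0],[0.5,[0,0,0.128],0],[0.5,[0,0,0.128],0],[0.5,[0,0,0.128],0],[1,[0,0,0.128],0],[1,[0,0,0.128],0],[1,[0,0,0.128],0],[1,[0,0,0.128],0]]' 60
python3 -c "
from h import *;from station import r
go(r.sense(),492.8,293.5,-15,25.4)"
```

```text
time_s: 14.6
ee_pos: [0.4937, 0.2938, -0.0124]
tool_rot: [0.001, 0.535, 0.845, 0.001]
ft_force: [-0.5, -0.9, 7.7]
grip_width: 0.125
finger_force: 61.4
tcp [493.7 293.8 -12.4] yaw 25.3 q1,q6 [19. -6.] F [-0.5 -0.9  7.7] g 10.6 t 14.6
-> shift [ 0.0001 -0.0009  0.0026] turn -0.1
```

```bash
python3 -m crank '[[1,[0,0,-0.04],0],[1,[0,0,-0.1],0],[1,[0,0,-0.15],0],[1,[0,0,-0.19],0],[1,[0,0,-0.19],0],[1,[0,0,-0.19],0]]' 60
python3 -c "
from h import *;from station import r
go(r.sense(),586.1,-109.7,175,5.1)"
```

```text
time_s: 15.35
ee_pos: [0.4924, 0.2934, 0.175]
tool_rot: [-0.001, 0.535, 0.845, -0.001]
ft_force: [-0.1, -0.7, -3.2]
grip_width: 0.123
finger_force: 60.2
tcp [492.4 293.4 175. ] yaw 25.3 q1,q6 [19. -6.] F [-0.1 -0.7 -3.2] g 10.4 t 15.35
-> shift [-4.045e-01 -8.770e-02  1.000e-04] turn 20.2
```

```bash
python3 -m crank '[[1,[-0.05,-0.011,0],4],[1,[-0.1,-0.022,0],8],[1,[-0.15,-0.033,0],12],[1,[-0.2,-0.043,0],16],[1,[-0.25,-0.054,0],20.2],[1,[-0.3,-0.065,0],20.2],[1,[-0.35,-0.076,0],20.2],[1,[-0.4045,-0.0875,0],20.2],[1,[-0.4045,-0.0875,0],20.2],[1,[-0.4045,-0.0875,0],20.2],[1,[-0.4045,-0.0875,0],20.2]]' 60
python3 - <<'E'
from h import *;from station import r
go(r.sense(),586.1,-109.7,120,5.1)
f=r.grab_frame("side");np.savez("pics/s4.npz",**f);P=cloud(f)
hs=cv2.cvtColor(f["color"],cv2.COLOR_RGB2HSV)
m=region(P,.5,.7,-.23,.02,.19,.206);print("panel",rect(P,m&(hs[...,1]>80)))
print("rim",rect(P,region(P,.5,.7,-.26,.04,.119,.1255)))
f=r.grab_frame("top");np.savez("pics/t4.npz",**f);P=cloud(f);hs=cv2.cvtColor(f["color"],cv2.COLOR_RGB2HSV)
m=region(P,.5,.7,-.23,.02,.185,.21)&(hs[...,1]>80);print("panel top",m.sum(),rect(P,m) if m.sum()>5 else 0)
cv2.imwrite("pics/c4.png",cv2.resize(f["color"][100:280,180:380,::-1],(600,540),interpolation=cv2.INTER_CUBIC))
E
```

```text
time_s: 16.73
ee_pos: [0.5866, -0.1082, 0.1756]
tool_rot: [-0.001, 0.674, 0.738, -0.0]
ft_force: [-0.0, -0.9, -2.6]
grip_width: 0.122
finger_force: 60.1
tcp [ 586.6 -108.2  175.6] yaw 5.2 q1,q6 [-22. -27.] F [-0.  -0.9 -2.6] g 10.4 t 16.725
-> shift [-0.0015 -0.0006  0.0556] turn 0.1
panel {'n': 1325, 'c': array([ 583.2, -106.9]), 's': array([ 97.6, 171.3]), 'long_deg': 95.3, 'mean': array([ 578.4, -127.8], dtype=float32), 'z': np.float64(196.2)}
rim {'n': 1097, 'c': array([ 582.8, -110.8]), 's': array([131.3, 246. ]), 'long_deg': 95.2, 'mean': array([ 571.7, -153.9], dtype=float32), 'z': np.float64(123.1)}
panel top 953 {'n': 953, 'c': array([ 576.8, -105.6]), 's': array([126.1,  53.5]), 'long_deg': 68.3, 'mean': array([576.4, -98.3], dtype=float32), 'z': np.float64(198.2)}
```

View pics/c4.png

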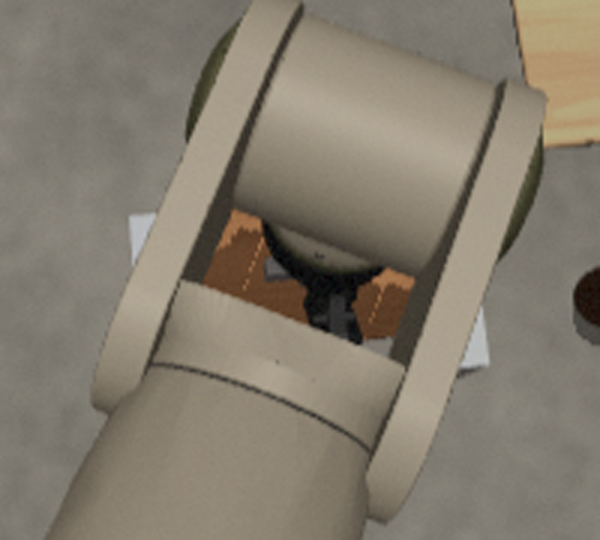

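The top view is blocked by the arm. The side data puts the panel about level and square, so I compare edges along the chest axes.

```bash
python3 - <<'E'
from h import *
t=np.radians(5.1);ex=np.array([np.cos(t),np.sin(t)]);ey=np.array([-np.sin(t),np.cos(t)])
def ed(P,m):
    q=P[m][:,:2]*1000;a=np.percentile(q@ex,[.5,99.5]);b=np.percentile(q@ey,[.3,99.7]);print(m.sum(),np.round([a[1]-a[0],a.mean(),b[1]-b[0],b.mean()],1), np.round([*a,*b],1))
f=np.load("pics/s4.npz");P=cloud(f);hs=cv2.cvtColor(f["color"],cv2.COLOR_RGB2HSV)
m=region(P,.5,.7,-.23,.02,.193,.205)&(hs[...,1]>80);ed(P,m)
q=P[m];A=np.c_[q[:,:2],np.ones(len(q))];print("tilt",np.linalg.lstsq(A,q[:,2],rcond=None)[0])
ed(P,region(P,.5,.7,-.26,.04,.119,.1255))
for n in("side0","s2"):
    P=cloud(np.load(f"pics/{n}.npz"));ed(P,region(P,.5,.7,-.26,.04,.119,.1255))
P=cloud(np.load("pics/top0.npz"));ed(P,region(P,.5,.7,-.26,.04,.119,.1255))
E
python3 -c "
from h import *;from station import r
go(r.sense(),586.1,-109.7,120,5.1)"
```

```text
1263 [  95.8  571.3  166.4 -158.9] [ 523.4  619.2 -242.2  -75.7]
tilt [-0.00049559  0.00177191  0.19676405]
1097 [ 130.7  570.8  244.4 -162. ] [ 505.4  636.1 -284.2  -39.8]
1413 [ 130.4  570.9  245.  -161.6] [ 505.7  636.1 -284.1  -39. ]
1356 [ 130.6  570.9  243.5 -162.2] [ 505.5  636.2 -283.9  -40.4]
1940 [ 129.9  572.2  242.6 -161.7] [ 507.3  637.2 -283.   -40.4]
tcp [ 586.8 -108.3  176. ] yaw 5.2 q1,q6 [-22. -27.] F [ 0.2 -0.4 -2.1] g 10.9 t 16.825
-> shift [-0.0013 -0.0008  0.056 ] turn 0.1
```

```bash
python3 -m crank '[[1,[-0.003,-0.0005,0.01],0],[1,[-0.003,-0.0005,0.03],0],[1,[-0.003,-0.0005,0.045],0],[1,[-0.003,-0.0005,0.045],0],[1,[-0.003,-0.0005,0.045],0]]' 60
cat > edge.py <<'E'
from h import *;from station import r
go(r.sense(),586.1,-111,101.6,5.1)
t=np.radians(5.1);ex=np.array([np.cos(t),np.sin(t)]);ey=np.array([-np.sin(t),np.cos(t)])
f=r.grab_frame("side");P=cloud(f);hs=cv2.cvtColor(f["color"],cv2.COLOR_RGB2HSV)
w=region(P,.5,.7,-.23,.02,.11,.205)&(hs[...,1]>100)&(hs[...,0]<22)
z=np.percentile(P[w][:,2],60);m=w&(abs(P[...,2]-z)<.005)
q=P[m][:,:2]*1000;a=np.percentile(q@ex,[.5,99.5]);b=np.percentile(q@ey,[.3,99.7])
print("panel z",z,np.round([a[1]-a[0],a.mean()-570.9,b[1]-b[0],b.mean()+161.9],1));print(rect(P,m))
E
python3 edge.py
```

```text
time_s: 17.45
ee_pos: [0.587, -0.1126, 0.1317]
tool_rot: [0.0, 0.675, 0.738, 0.0]
ft_force: [-0.1, 0.2, -1.6]
grip_width: 0.124
finger_force: 60.0
tcp [ 587.  -112.6  131.7] yaw 5.1 q1,q6 [-22. -27.] F [-0.1  0.2 -1.6] g 10.5 t 17.45
-> shift [ 0.0017 -0.0008  0.0301] turn 0.0
panel z 0.1525126422585905 [ 95.5   0.2 166.   -1.4]
{'n': 1303, 'c': array([ 583.8, -111.2]), 's': array([ 97.5, 169.8]), 'long_deg': 94.9, 'mean': array([ 579. , -131.4], dtype=float32), 'z': np.float64(152.3)}
```

```bash
python3 -m crank '[[1,[0.0012,0,0],0],[1,[0.0012,0,0.01],0],[1,[0.0012,0,0.018],0],[1,[0.0012,0,0.024],0],[1,[0.0012,0,0.029],0],[1,[0.0012,0,0.031],0],[1,[0.0012,0,0.031],0]]' 60
python3 edge.py
```

```text
time_s: 18.38
ee_pos: [0.5866, -0.1113, 0.1016]
tool_rot: [0.001, 0.675, 0.738, 0.0]
ft_force: [-4.7, 0.8, 8.5]
grip_width: 0.124
finger_force: 61.7
tcp [ 586.6 -111.3  101.6] yaw 5.1 q1,q6 [-22. -27.] F [-4.7  0.8  8.5] g 10.6 t 18.375
-> shift [ 0.0003 -0.0005 -0.    ] turn 0.0
panel z 0.1226441933698556 [ 98.2   2.  165.6   1.5]
{'n': 1141, 'c': array([ 584.9, -108.1]), 's': array([100.4, 169.1]), 'long_deg': 95.5, 'mean': array([ 578.9, -124.4], dtype=float32), 'z': np.float64(122.4)}
```

Seated: the panel top is at about 123 mm and the force rises lightly. I release and lift.

```bash
python3 -m crank '[[0.6,[0,0,0],0],[0.6,[0,0,0],0],[0.6,[0,0,0],0],[0.6,[0,0,-0.04],0],[0.6,[0,0,-0.09],0],[0.6,[0,0,-0.11],0],[0.6,[0,0,-0.11],0]]' 25
python3 - <<'E'
from h import *;from station import r
s=r.sense();go(s,576.7,-6.9,190,-85)
print("R");go(s,595.0,-211.9,190,-85)
f=r.grab_frame("side");P=cloud(f);hs=cv2.cvtColor(f["color"],cv2.COLOR_RGB2HSV)
m=region(P,.5,.7,-.23,.02,.11,.205)&(hs[...,1]>100)&(hs[...,0]<22)
q=P[m];A=np.c_[q[:,:2],np.ones(len(q))];print("z",np.median(q[:,2]),"tilt",np.linalg.lstsq(A,q[:,2],rcond=None)[0])
print("handle",rect(P,region(P,.54,.63,-.16,-.06,.143,.153)))
for s,(a,b) in dict(L=(-.03,.03),R=(-.25,-.18)).items(): print("fin",s,rect(P,region(P,.54,.65,a,b,.143,.153)))
E
```

```text
time_s: 19.3
ee_pos: [0.5871, -0.1114, 0.2113]
tool_rot: [0.001, 0.675, 0.738, 0.001]
ft_force: [0.2, 0.9, -0.5]
grip_width: 0.395
finger_force: 0.0
tcp [ 587.1 -111.4  211.3] yaw 5.1 q1,q6 [-22. -27.] F [ 0.2  0.9 -0.5] g 33.6 t 19.3
-> shift [ 0.1051 -0.0011  0.0211] turn 90.1
R
tcp [ 587.1 -111.4  211.3] yaw 5.1 q1,q6 [-22. -27.] F [ 0.2  0.9 -0.5] g 33.6 t 19.3
-> shift [-0.1007 -0.0012  0.0214] turn 90.1
z 0.12227322300868185 tilt [-0.00692581 -0.00323976  0.12606837]
handle {'n': 86, 'c': array([ 583.4, -111.7]), 's': array([12.9, 59.9]), 'long_deg': 95.3, 'mean': array([ 582.2, -112.2], dtype=float32), 'z': np.float64(147.9)}
fin L {'n': 39, 'c': array([574. ,  -7.8]), 's': array([29.1, 10.8]), 'long_deg': 6.4, 'mean': array([572.9,  -9.5], dtype=float32), 'z': np.float64(147.8)}
fin R {'n': 56, 'c': array([ 592.1, -213.2]), 's': array([27.7, 11.5]), 'long_deg': 11.3, 'mean': array([ 591.4, -214.2], dtype=float32), 'z': np.float64(147.8)}
```

```bash
python3 -m crank '[[0.5,[-0.1007,-0.0008,0],90],[0.5,[-0.1007,-0.0008,0],90],[0.5,[-0.1007,-0.0008,0],90],[0.5,[-0.1007,-0.0008,0],90],[0.5,[-0.1007,-0.0008,0],90],[0.5,[-0.1007,-0.0008,0],90],[0.5,[-0.1007,-0.0008,0],90],[0.5,[-0.1007,-0.0008,0],90],[0.5,[-0.1007,-0.0008,0],90],[0.5,[-0.1007,-0.0008,0.03],90],[0.5,[-0.1007,-0.0008,0.03],90]]' 25
python3 -c "
from h import *;from station import r
go(r.sense(),595,-211.9,111,-85)"
```

```text
time_s: 20.72
ee_pos: [0.5934, -0.2109, 0.1766]
tool_rot: [-0.002, 0.999, 0.045, -0.003]
ft_force: [-0.7, -0.1, 0.5]
grip_width: 0.501
finger_force: 0.0
tcp [ 593.4 -210.9  176.6] yaw -84.9 q1,q6 [-30.  55.] F [-0.7 -0.1  0.5] g 42.6 t 20.725
-> shift [0.0019 0.0014 0.0656] turn 0.1
```

```bash
python3 -m crank '[[0.5,[0,0,0.02],0],[0.5,[0,0,0.05],0],[0.5,[0,0,0.068],0],[0.5,[0,0,0.068],0],[1,[0,0,0.068],0],[1,[0,0,0.068],0],[1,[0,0,0.068],0],[1,[0,0,0.068],0]]' 25
python3 -c "
from h import *;from station import r
go(r.sense(),595,-211.9,111,5)"
```

```text
time_s: 21.72
ee_pos: [0.5953, -0.212, 0.1134]
tool_rot: [0.001, 0.999, 0.045, 0.001]
ft_force: [0.9, -0.2, 5.9]
grip_width: 0.106
finger_force: 29.8
tcp [ 595.3 -212.   113.4] yaw -84.9 q1,q6 [-30.  55.] F [ 0.9 -0.2  5.9] g 9.0 t 21.725
-> shift [-0.0003 -0.0001  0.0024] turn -89.9
```

```bash
python3 -m crank '[[1,[0,0,0],-10],[1,[0,0,0],-20],[1,[0,0,0],-30],[1,[0,0,0],-40],[1,[0,0,0],-50],[1,[0,0,0],-60],[1,[0,0,0],-70],[1,[0,0,0],-80],[1,[0,0,0],-90],[1,[0,0,0],-90],[1,[0,0,0],-90]]' 25
python3 -m crank '[[0.4,[0,0,0],0],[0.4,[0,0,0],0],[0.4,[0,0,0],0],[0.4,[0,0,-0.04],0],[0.4,[0,0,-0.09],0],[0.4,[0,0,-0.1],0],[0.4,[0,0,-0.1],0]]' 25
python3 -c "
from h import *;from station import r
go(r.sense(),576.7,-6.9,190,-85)
f=r.grab_frame('side');P=cloud(f);print(rect(P,region(P,.54,.65,-.25,-.18,.143,.153)))"
```

```text
time_s: 23.1
ee_pos: [0.5956, -0.2122, 0.1134]
tool_rot: [0.002, 0.675, 0.738, 0.0]
ft_force: [1.6, -1.0, 6.4]
grip_width: 0.106
finger_force: 29.7
time_s: 23.98
ee_pos: [0.5947, -0.2115, 0.212]
tool_rot: [0.0, 0.675, 0.738, 0.0]
ft_force: [0.3, 1.6, -0.7]
grip_width: 0.602
finger_force: 0.0
tcp [ 594.7 -211.5  212. ] yaw 5.1 q1,q6 [-30. -35.] F [ 0.3  1.6 -0.7] g 51.1 t 23.975
-> shift [0.2054 0.0003 0.022 ] turn 90.1
{'n': 49, 'c': array([ 592.4, -212.8]), 's': array([ 9.6, 29.1]), 'long_deg': 94.7, 'mean': array([ 591.4, -214.2], dtype=float32), 'z': np.float64(148.3)}
```

R is locked at 94.7° in the world frame, which is square across. Now L.

```bash
python3 -m crank '[[0.5,[0.05,0,0],10],[0.5,[0.2054,0.0003,0],90],[0.5,[0.2054,0.0003,0],90],[0.5,[0.2054,0.0003,0],90],[0.5,[0.2054,0.0003,0],90],[0.5,[0.2054,0.0003,0],90],[0.5,[0.2054,0.0003,0],90],[0.5,[0.2054,0.0003,0],90],[0.5,[0.2054,0.0003,0],90],[0.5,[0.2054,0.0003,0.03],90],[0.5,[0.2054,0.0003,0.05],90],[0.5,[0.2054,0.0003,0.05],90]]' 25
python3 -c "
from h import *;from station import r
go(r.sense(),576.7,-6.9,112,-85)"
```

```text
time_s: 25.52
ee_pos: [0.5754, -0.0068, 0.1595]
tool_rot: [-0.001, 0.999, 0.045, -0.003]
ft_force: [0.1, -0.7, -0.7]
grip_width: 0.502
finger_force: 0.0
tcp [575.4  -6.8 159.5] yaw -84.9 q1,q6 [-12.  72.] F [ 0.1 -0.7 -0.7] g 42.7 t 25.525
-> shift [0.0015 0.0003 0.0474] turn 0.1
```

```bash
python3 -m crank '[[0.5,[0,0,0.02],0],[0.5,[0,0,0.049],0],[0.5,[0,0,0.049],0],[0.5,[0,0,0.049],0],[1,[0,0,0.049],0],[1,[0,0,0.049],0],[1,[0,0,0.049],0],[1,[0,0,0.049],0]]' 25
python3 -c "
from h import *;from station import r
go(r.sense(),576.7,-6.9,111,5)"
```

```text
time_s: 26.52
ee_pos: [0.5771, -0.0068, 0.1141]
tool_rot: [0.0, 0.999, 0.045, 0.001]
ft_force: [-1.1, 2.0, 6.1]
grip_width: 0.104
finger_force: 29.2
tcp [577.1  -6.8 114.1] yaw -84.9 q1,q6 [-12.  72.] F [-1.1  2.   6.1] g 8.8 t 26.525
-> shift [-0.0004  0.      0.0031] turn -89.9
```

```bash
python3 -m crank '[[1,[0,0,0],-10],[1,[0,0,0],-20],[1,[0,0,0],-30],[1,[0,0,0],-40],[1,[0,0,0],-50],[1,[0,0,0],-60],[1,[0,0,0],-70],[1,[0,0,0],-80],[1,[0,0,0],-90],[1,[0,0,0],-90],[1,[0,0,0],-90]]' 25
python3 -m crank '[[0.4,[0,0,0],0],[0.4,[0,0,0],0],[0.4,[0,0,0],0],[0.4,[0,0,-0.04],0],[0.4,[0,0,-0.09],0],[0.4,[0.06,0,-0.1],0],[0.4,[0.12,0,-0.1],0],[0.4,[0.18,0,-0.1],0],[0.4,[0.24,0,-0.1],0],[0.4,[0.24,0,-0.1],0],[0.4,[0.24,0,-0.1],0]]' 25
python3 - <<'E'
from h import *;from station import r
go(r.sense(),576.7,-6.9,190,5)
f=r.grab_frame('top');P=cloud(f)
for s,(a,b) in dict(L=(-.03,.03),R=(-.25,-.18)).items(): print("fin",s,rect(P,region(P,.54,.65,a,b,.143,.156)))
print("handle",rect(P,region(P,.54,.63,-.16,-.06,.143,.156)))
hs=cv2.cvtColor(f["color"],cv2.COLOR_RGB2HSV)
m=region(P,.5,.7,-.23,.02,.11,.14)&(hs[...,1]>100)&(hs[...,0]<22)
q=P[m];A=np.c_[q[:,:2],np.ones(len(q))];print("z",np.median(q[:,2]),"tilt",np.linalg.lstsq(A,q[:,2],rcond=None)[0])
cv2.imwrite("pics/c5.png",cv2.resize(f["color"][100:300,180:450,::-1],(756,560),interpolation=cv2.INTER_CUBIC))
E
```

```text
time_s: 27.9
ee_pos: [0.5768, -0.0066, 0.1141]
tool_rot: [0.0, 0.675, 0.738, 0.0]
ft_force: [-2.5, 2.6, 6.6]
grip_width: 0.105
finger_force: 29.3
time_s: 29.28
ee_pos: [0.5554, 0.2316, 0.2129]
tool_rot: [0.0, 0.675, 0.738, -0.0]
ft_force: [-0.2, -0.2, 0.1]
grip_width: 0.602
finger_force: 0.0
tcp [555.4 231.6 212.9] yaw 5.1 q1,q6 [11.  6.] F [-0.2 -0.2  0.1] g 51.2 t 29.275
-> shift [-2.395e-01 -1.000e-04  2.300e-02] turn 0.1
fin L {'n': 70, 'c': array([574.9,  -7.8]), 's': array([10.1, 25.4]), 'long_deg': 96.5, 'mean': array([574.5,  -7.7], dtype=float32), 'z': np.float64(150.1)}
fin R {'n': 73, 'c': array([ 593.5, -212.6]), 's': array([10.2, 27.4]), 'long_deg': 94.5, 'mean': array([ 592.8, -212.2], dtype=float32), 'z': np.float64(150.7)}
handle {'n': 177, 'c': array([ 585. , -109.9]), 's': array([12.9, 60.2]), 'long_deg': 94.8, 'mean': array([ 584.2, -110.3], dtype=float32), 'z': np.float64(149.5)}
z 0.12388589713719247 tilt [ 2.06486755e-03 -1.11920561e-04  1.22645936e-01]
```

View pics/c5.png

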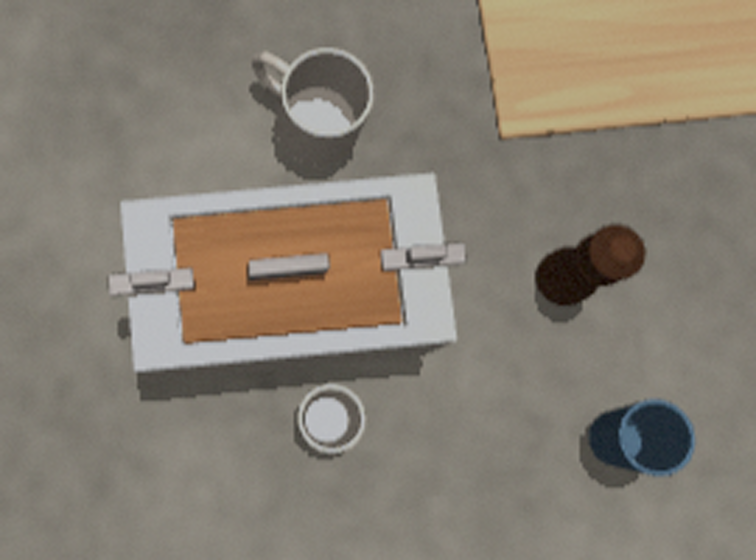

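The panel is flat in the recess (290,270). Both turnbuttons are square across its ends at (152,281) and (424,256), and the mug, mill, tumbler and dish are still standing. Handing in.

```bash
python3 -c "
from station import r
print(r.close_job())"
```

```text
the job is handed in; nothing more can be done
None
```

I handed the job in at about 29 s: the vial stands in the empty well, the panel lies flat in the recess with both turnbuttons square across it, and the mill, tumbler, mug and dish are still standing; no verdict came back.

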